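# Peel the top tray off a clinging stack and hold it over the sink

## Robot

A 7-joint arm with a two-finger parallel gripper is mounted at the origin on a cart in front of the work surface, level with it; the furniture and walls round the work are solid. World frame = base frame: x ahead of the robot, y to its left, z up, the work surface at z = 0. Lengths are in m, angles in degrees, forces in N, time in s.
With the tool pointing down it reaches from about 0.425 to 0.875 m from the base axis. Payload 8.4 kg.
Tool frame: the origin (TCP) lies between the finger pads; the fingertips stand 11 mm ahead of it and the grasp point (between the pads) lies 8 mm behind it; z points along the fingers, y is the line along which they close (so a half turn about z gives the same grasp; the last joint's range is limited). The gripper opens to 87 mm and grips with 3 to 60 N. Pads are 19 mm wide; open, the fingers measure 117 mm over their backs; the gripper's body (75 mm by 190 mm) begins 51 mm behind the grasp point.
Start: joints at [61.18, 19.091, 2.286, 83.961, -0.768, 76.965, -3.352], TCP at [0.255, -0.598, 0.202] pointing down, gripper open.
Joint ranges: [-147.57, 147.57], [-21.85, 119.76], [-74.77, 79.35], [14.55, 137.4], [-85.83, 265.84], [4.83, 119.75], [-152.11, 152.11]. Speed limits (degrees/s): [127.2, 127.2, 159.86, 159.86, 180, 180, 180].

## Interface

Orientations are given as [roll, pitch, yaw] about the fixed x, y, z axes, in that order (R = Rz(yaw) Ry(pitch) Rx(roll)).
In Python, from bench import sense, grab_frame, sign_off, outline_of gives the robot as it stands.
- The arm moves only by the tool handwheel, called after "Call:" by a JSON object that holds its "api" and its "payload". Schema: {"type":"object","properties":{"increments":{"type":"array","items":{"type":"number"},"minItems":4,"maxItems":80},"finger_gap":{"type":"number"},"only":{"type":"string"},"quiet":{"type":"boolean"},"lines":{"type":"string"}},"required":["increments"],"additionalProperties":false}. increments is one flat list of numbers that holds 1 to 20 rows one after another, with no inner brackets; each row has 4 numbers: dx, dy, dz in m, then a turn about the tool's z in degrees; each row shifts and turns the commanded pose from where the row before left it, along the tool's axes as they then stand; what a row does not reach is not made up. A row lasts 1/10 s, in which the tool goes at most 0.05 m and 8.59 degrees, less where a joint would pass 70% of its speed; a pose out of reach is approached as far as the arm can. finger_gap is the finger opening in m, set as the call begins (left out keeps the last). The fingers move at their own pace and stop on an object; the grip force is fixed at half the most. Time passes only in rows, so rows that do not move let the fingers close. The tool returns the time, the measured TCP pose, the force, the opening and the grip force at its end. only (a regular expression) keeps the lines of the reply that match it, lines (a string "A,B") keeps lines A to B, and quiet returns only ok. Input that does not fit is refused with a message, and nothing moves.
- sense(): the state, without advancing time (a new reading comes with each control period).
- grab_frame(name): name is "side" or "top" or "wrist"; returns a dict with "image" (400x640x3 uint8, red, green, blue), "range_z" (400x640 float32, m along the optical axis (not along the pixel's ray), 0 where there is no reading), "camera_matrix" (3x3 intrinsics, pixels), "world_to_cam" (4x4, takes a point from world to camera coordinates). Camera axes: x right, y down, z forward; pixel columns grow to the right and rows downward; lengths in m; the calibration is good to about 2 mm. The wrist camera is an equidistant fisheye: a pixel r from the principal point sees the ray r / f radians off the axis. A picture is of the moment at which its call begins.
- sign_off(): hands the job in; it is judged then, once.
Trained networks look in the newest picture that a camera, given by its name, has taken for a name from the list of things; names that differ only in an ending like _2 or _b are one class to them, and where a whole thing is asked for, a point or a joint stands for the part that bears it (a point fixed in the world has none). Each returns a list of dicts, best first, with "confidence" (0 to 1); they miss things now and then, are a little off and sometimes report something else, mostly with a low value. They report only what shows in the picture. A call takes as long as a camera call. They do not tell look-alikes from the thing itself.
- outline_of(camera, target): "pixels" (400x640 bool, what is visible of it) and "point" ([column, row] in pixels, amid what is visible of it).
The state is a dict: "time": time; "qpos": joint angles; "joint_vel": joint speeds; "effort": joint torques, N m; "position": TCP position; "orientation": TCP orientation; "contact_force": force on the tool from outside, world axes, zero at the start; "wrist_torque": the same for the moment, N m; "width": finger opening in m; "grip_force": force on a finger pad.
Only numpy, scipy, OpenCV 4.12 (cv2) and the standard library are available. Lean on these libraries where they do the work, as an engineer would, in place of code of your own. Each camera call takes 0.05 s, during which the arm holds its last target. There are 200 camera calls.

## Task

A red-capped sample pot is standing in the top tray of the stack of pale blue nested plastic trays: lift it out first and stand it upright in the shallow steel tray. The top blue tray is snapped tight into the one beneath, so take it by its upright corner lug and peel it up, that corner first while the opposite corner is still down. Then carry it out over the sink and finish holding it there in the gripper, roughly level, clear above the worktop's height and still; do not put it down, and leave the timer, the dropper bottle and the tape where they are.

Things in the scene. Friction and masses are not known exactly. Their poses are not given: they have to be found in the camera images.
- top_tray: topmost pale blue formed plastic tray, 150 (x) x 110 (y) mm over its flat rim, 24 mm deep, 70 g; origin at the centre of its underside, z up. Rim 8 mm wide, its top at z = +24 mm; walls slope 30 degrees; inner floor 2 mm above the origin, about 106 x 66 mm. An upright grip lug stands at its (-x, +y) corner
- lug (a point): middle of the top tray's upright lug, at (-81.5, +59.7, +45) mm in the top tray's frame (same axes). The lug is a rigid fin 14 mm thick, 34 mm long, its top 30 mm above the rim (z = +54 mm); its length runs towards the tray's centre, direction (75, -55) in the tray's x, y; pinch it across its 14 mm
- far_corner (a point): corner of the top tray's rim diagonally across from the lug, at (+75, -55, +24) mm in the top tray's frame; peel by turning the tray about this corner: the lug corner's tabs snap off first, the far two when the tray is tilted about 0.2 rad
- tray_stack: fixed foot of the stack: dark steel plate 170 x 130 x 4 mm with three lower trays; origin at its underside's centre on the worktop, axes as the top tray, whose origin starts 28 mm above it (rim 52, lug top 82). 4 sprung tabs reach 2 mm over the top rim at (-25,+55) (-75,-10) (+75,+10) (+25,-55), ears 17 mm out, tops 56 high; each holds 2 to 4 N and gives way after about 8 mm lift
- sample_pot: sample pot with red screw cap, 54 mm tall, body 33 mm and cap 37.6 mm in diameter (cap from 42 to 54 mm height), about 22 g; origin at the centre of its underside. It starts upright on the floor of the top tray
- steel_tray: shallow stainless tray, fixed, 110 (x) x 202 (y) x 15 mm; origin at the centre of its underside; inside 98 x 190 mm; a pot in it stands at worktop height
- sink (a point): point at worktop height over the sink, well inside its near left part; the sink bowl extends at least 90 mm from it in x either way and from 80 mm on its left (+y) to more than 80 mm on its right
- timer: bystander: white timer lying flat, 66 x 62 x 22 mm; origin at the centre of its underside
- stain_violet: bystander: amber dropper bottle with violet label, 38 mm in diameter, 94 mm tall; origin at the centre of its underside
- tape_roll: bystander: roll of tan tape lying flat, 100 mm across, 25 mm high; origin at the centre of its underside
Things that resemble listed ones, but are neither listed nor needed, are in the scene too. Of the things like the sample_pot, leave any that is black, purple or turquoise; of the rest the smaller one is meant.

How it is judged:
By the outcome, as a careful person would: the job done as asked, in the order asked, and still so for the second after the job is handed in, while the arm keeps its last pose, push and grip.
It also fails if it takes over 48 s, if anything falls off the work surface, if the arm or the gripper's body presses on something with over 40 N, if the wrist force passes 120 N, or if a joint passes its speed limit or range.

## Working session

There is one attempt and no reset: what is moved stays moved. The work goes in short steps, Python scripts to look and compute and a tool call to move; the robot and the scene stay as the last step left them, time stands still between calls to the robot, and variables do not carry over. Pictures are saved under pics/ and viewed, at most 10 in all, crops included, and the job is handed in when it is done.

```bash
mkdir -p pics; cat > h.py <<'E'
import numpy as np, cv2
from bench import sense, grab_frame, outline_of
def cloud(f):
    z=f["range_z"]; K=f["camera_matrix"]; v,u=np.mgrid[:400,:640]
    P=np.stack([(u-K[0,2])/K[0,0]*z,(v-K[1,2])/K[1,1]*z,z],-1)
    T=np.linalg.inv(f["world_to_cam"]); W=P@T[:3,:3].T+T[:3,3]; W[z<=0]=np.nan
    return W
def save(f,n): cv2.imwrite("pics/"+n,f["image"][:,:,::-1])
E
python3 - <<'E'
from h import *
s=sense(); print(s)
for c in ["top","side"]:
    f=grab_frame(c); save(f,c+"0.png"); W=cloud(f)
    np.savez(f"/tmp/{c}.npz",W=W,img=f["image"])
    print(c,np.round(np.linalg.inv(f["world_to_cam"])[:3,3],3))
    for n in ["top_tray","lug","sample_pot","steel_tray","tray_stack","timer","stain_violet","tape_roll"]:
        for d in outline_of(c,n)[:5]:
            m=d["pixels"]; w=W[m]; w=w[~np.isnan(w[:,0])]
            if len(w): print(n,round(d["confidence"],2),np.round(d["point"]),m.sum(),np.round(np.median(w,0),3),np.round(np.percentile(w,2,0),3),np.round(np.percentile(w,98,0),3))
E
```

```text
{'time': 0.0, 'qpos': array([61.1802297 , 19.13076676,  2.28385948, 84.01310689, -0.76776989,
       76.96454153, -3.35476751]), 'joint_vel': array([ 0.05305449, -0.00557675, -0.05415928, -0.13331293, -0.16827644,
       -0.02305516, -0.03335576]), 'effort': array([-3.70179509e-05, -6.56362367e+01,  1.33525461e+00, -4.03798842e+01,
       -5.98674989e-02,  4.50061366e-02,  1.36767558e-04]), 'position': array([ 0.25516996, -0.59725958,  0.20085282]), 'orientation': array([-1.79907012e+02,  6.05221225e-03,  2.31327558e+01]), 'contact_force': array([-0.82254906, -0.21395509,  0.14369753]), 'wrist_torque': array([-0.03515375, -0.00078381,  0.02968781]), 'grip_force': 0.0, 'width': 0.08685879624569988}
top [ 0.492 -0.041  1.316]
top_tray 0.58 [301. 208.] 1723 [0.58  0.018 0.04 ] [ 0.508 -0.045  0.025] [0.66  0.095 0.082]
top_tray 0.19 [220. 222.] 2100 [0.519 0.273 0.002] [ 0.424  0.219 -0.004] [0.616 0.325 0.016]
lug 0.67 [303. 204.] 1626 [0.58  0.015 0.039] [ 0.51  -0.043  0.025] [0.658 0.092 0.08 ]
sample_pot 0.64 [343. 182.] 119 [ 0.651 -0.116  0.054] [ 0.635 -0.135  0.033] [ 0.67  -0.
[... 1455 characters left out ...]
.667 0.166 0.055]
steel_tray 0.63 [285. 158.] 1186 [0.518 0.285 0.002] [ 0.423  0.213 -0.001] [0.615 0.329 0.015]
tray_stack 0.93 [316. 209.] 1162 [ 0.581 -0.03   0.011] [ 0.494 -0.06   0.002] [0.669 0.034 0.054]
tray_stack 0.47 [392. 223.] 557 [ 0.763 -0.108  0.018] [ 0.733 -0.13   0.005] [ 0.798 -0.072  0.022]
tray_stack 0.28 [305. 186.] 1379 [0.565 0.039 0.045] [ 0.505 -0.049  0.028] [0.657 0.101 0.08 ]
timer 0.85 [392. 224.] 635 [ 0.764 -0.108  0.018] [ 0.732 -0.13  -0.001] [ 0.798 -0.069  0.021]
stain_violet 0.77 [376. 178.] 375 [0.76  0.078 0.042] [0.745 0.07  0.   ] [0.781 0.182 0.089]
tape_roll 0.94 [236. 284.] 1324 [ 0.403 -0.242  0.021] [ 0.358 -0.278  0.001] [ 0.45  -0.185  0.025]
```

```bash
python3 - <<'E'
import cv2,numpy as np
a=cv2.imread("pics/top0.png"); cv2.imwrite("pics/top0c.png",cv2.resize(a[110:330,170:470],None,fx=2.6,fy=2.6))
W=np.load("/tmp/top.npz")["W"]; Ws=np.load("/tmp/side.npz")["W"]
for n,w in (("top",W),("side",Ws)):
    # rim points: height ~0.052 near stack; and lug z 0.065-0.085
    m=(abs(w[...,0]-.58)<.13)&(abs(w[...,1]-.02)<.12)
    r=m&(abs(w[...,2]-.052)<.004); l=m&(w[...,2]>.068)
    p=w[r][:,:2].astype(np.float32); print(n,len(p),cv2.minAreaRect(p))
    k,lab,st,ce=cv2.connectedComponentsWithStats(l.astype(np.uint8))
    for i in range(1,k):
        q=w[lab==i]; print(st[i],np.round(q.mean(0),3),np.round(q.min(0),3),np.round(q.max(0),3))
# sink: depths below -0.02
    s=w[(w[...,2]<-.03)&(w[...,0]<1.2)]; print("below",len(s),np.round(np.percentile(s,[1,50,99],axis=0),3) if len(s) else "")
E
```

```text
top 595 ((0.5803115963935852, 0.03505661338567734), (0.17915309965610504, 0.1894858479499817), 5.891870498657227)
[289 195  13  13 121] [0.584 0.026 0.084] [0.567 0.009 0.077] [0.604 0.045 0.09 ]
[266 217  12  10  57] [0.521 0.096 0.081] [0.507 0.08  0.07 ] [0.535 0.113 0.088]
below 94742 [[-0.346 -1.553 -0.833]
 [ 0.258  0.664 -0.722]
 [ 1.02   1.32  -0.04 ]]
side 630 ((0.5861098170280457, 0.03521319478750229), (0.23663616180419922, 0.18399137258529663), 77.6537094116211)
[281 162  12  11  79] [0.52  0.091 0.077] [0.505 0.077 0.069] [0.535 0.114 0.083]
[306 173  15  12 151] [0.583 0.018 0.081] [0.566 0.005 0.068] [0.602 0.043 0.086]
below 59938 [[-1.193 -0.424 -0.824]
 [ 0.101  0.069 -0.172]
 [ 1.016  1.329 -0.034]]
```

View pics/top0c.png

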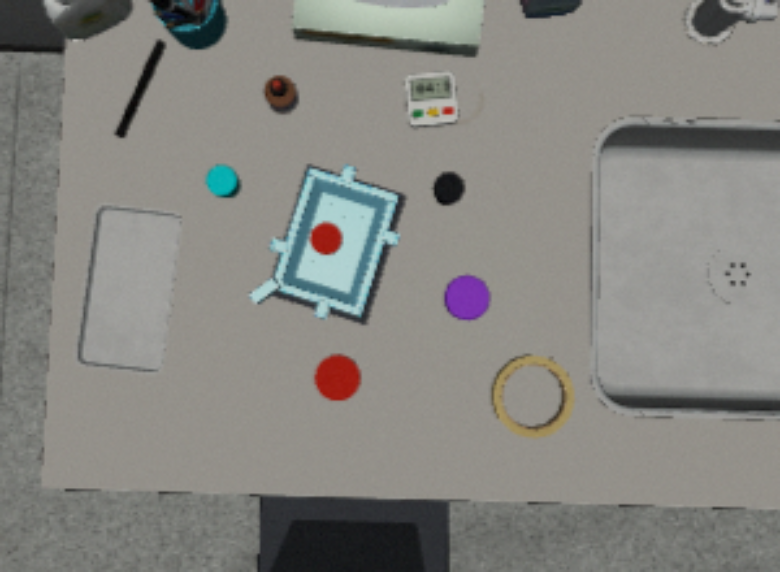

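View pics/side0.png

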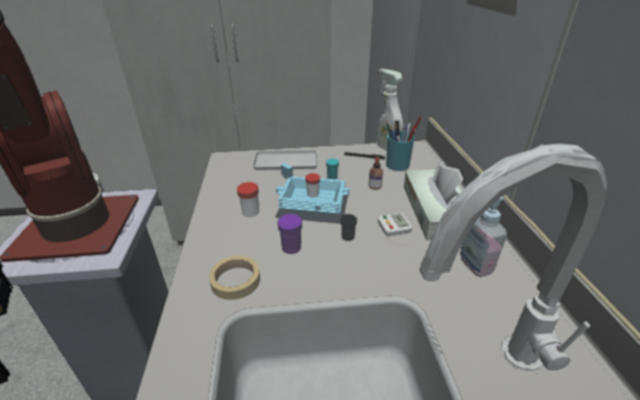

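Top view candidates (full-frame pixel):
- Small red cap in the blue tray, (295,201)
- Larger red cap, (300,255)
- Purple, (349,223)
- Black, (343,182)
- Turquoise, (255,179)

I choose the smaller red one, which stands in the blue tray. The lug is at about (272,221), the steel tray at (216,225), and the sink lies from column 400 rightward.

```bash
python3 - <<'E'
import cv2,numpy as np
from scipy.optimize import minimize
t=cv2.imread("pics/top0.png")[170:265,250:345]; s=cv2.imread("pics/side0.png")[150:245,250:345]
cv2.imwrite("pics/pair.png",np.hstack([cv2.resize(a,(390,390),interpolation=2) for a in(t,s)]))
D=np.load("/tmp/top.npz"); W=D["W"]; I=D["img"].astype(int)
m=(abs(W[...,0]-.58)<.1)&(abs(W[...,1]-.015)<.09)&(W[...,2]>.024)&(W[...,2]<.064)&(I[...,2]>I[...,0]+12)
m=cv2.morphologyEx(m.astype(np.uint8),cv2.MORPH_CLOSE,np.ones((5,5)))
m=cv2.morphologyEx(m,cv2.MORPH_OPEN,np.ones((7,7))) 
v,u=np.nonzero(m); print(cv2.minAreaRect(np.stack([u,v],1).astype(np.float32)))
w=W[m>0]; w=w[(w[:,2]>.047)&(w[:,2]<.058)]
def cost(p):
    c,q=np.cos(p[2]),np.sin(p[2]); d=w[:,:2]-p[:2]; a=abs(d[:,0]*c+d[:,1]*q)-.071; b=abs(-d[:,0]*q+d[:,1]*c)-.051
    return np.minimum(np.abs(np.maximum(a,b)),.008).sum()
best=min((minimize(cost,[.583,.016,y],method="Nelder-Mead") for y in np.radians(range(-24,-8,3))),key=lambda r:r.fun)
x=best.x; print(len(w),best.fun/len(w),x[:2],np.degrees(x[2]))
c,q=np.cos(x[2]),np.sin(x[2]); print("lug",x[0]-.0815*c-.0597*q,x[1]-.0815*q+.0597*c)
b=(W[...,2]<-.05)&(W[...,2]>-.3)&(W[...,0]<.9)&(W[...,0]>.2)&(W[...,1]<-.2)
print("sink",np.round(np.percentile(W[b],[.5,5,50,95,99.5],axis=0),3))
E
```

```text
((298.40460205078125, 202.71939086914062), (40.63019561767578, 53.229942321777344), 23.498565673828125)
624 0.0034643780343171582 [0.58367227 0.01744667] -15.328081791183697
lug 0.5208528284893134 0.0965671951537672
sink [[ 0.394 -0.764 -0.166]
 [ 0.406 -0.761 -0.162]
 [ 0.57  -0.575 -0.155]
 [ 0.737 -0.364 -0.075]
 [ 0.744 -0.343 -0.053]]
```

View pics/pair.png

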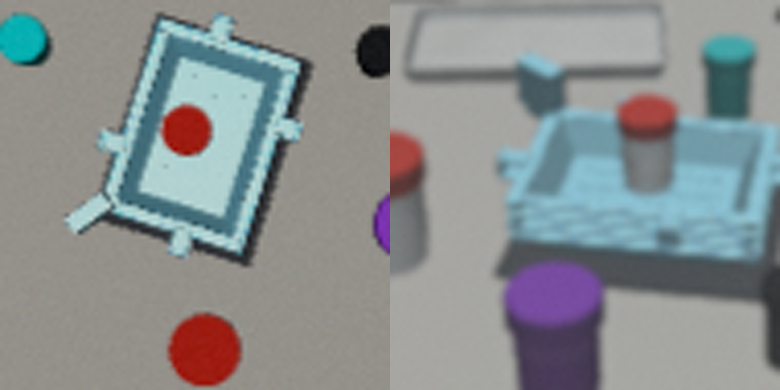

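The close crop shows the red cap at (185,130) left and (647,145) right, in the blue tray and smaller than the other red pot. The choice stands, so I move now.

Call:
{"api": "handwheel", "payload": {"increments": [0.0304, -0.0246, 0, 0, 0.0304, -0.0246, 0, 0, 0.0304, -0.0246, 0, 0, 0.0304, -0.0246, 0, 0, 0.0304, -0.0246, 0, 0, 0.0304, -0.0246, 0, 0, 0.0304, -0.0246, 0, 0, 0.0304, -0.0246, 0, 0, 0.0304, -0.0246, 0, 0, 0.0304, -0.0246, 0, 0, 0.0304, -0.0246, 0, 0, 0.0304, -0.0246, 0, 0, 0.0304, -0.0246, 0, 0, 0.0304, -0.0246, 0, 0, 0.0304, -0.0246, 0, 0, 0.0304, -0.0246, 0, 0, 0.0304, -0.0246, 0, 0, 0.0304, -0.0246, 0, 0, 0, 0, 0, 0], "finger_gap": 0.065}}

```text
time: 2.8
position: [0.5857, 0.031, 0.2017]
orientation: [-179.8, -0.1, 23.5]
contact_force: [0.0, 0.2, 0.8]
width: 0.0652
grip_force: 0.0
```

```bash
python3 -c "
from h import *;print(sense()['qpos'])"
```

```text
[ 16.47997519  13.90933746 -28.04693223  91.93367598   6.50949472
  75.76017609 -78.916065  ]
```

Call:
{"api": "handwheel", "payload": {"increments": [0, 0, 0.007, -8, 0, 0, 0.007, -8, 0, 0, 0.007, -8, 0, 0, 0.007, -8, 0, 0, 0.007, -8, 0, 0, 0.007, -8, 0, 0, 0.007, -8, 0, 0, 0.007, -8, 0, 0, 0.007, -8, 0, 0, 0.007, -8, 0, 0, 0.007, -8, 0, 0, 0.007, -8, 0, 0, 0, -8.5, 0, 0, 0, 0, 0, 0, 0, 0]}}

```text
time: 4.3
position: [0.5847, 0.0241, 0.1179]
orientation: [180.0, 0.0, 127.3]
contact_force: [-0.3, 0.3, 0.1]
width: 0.0646
grip_force: 0.0
```

```bash
python3 - <<'E'
from h import *
s=sense();print(s['qpos'])
W0=s['position']; y=np.radians(s['orientation'][2])
for n,t in (("pot",(.585,.026)),):
    d=np.array(t)-W0[:2]; print(n,d@[np.cos(y),np.sin(y)],d@[np.sin(y),-np.cos(y)])
f=grab_frame("wrist"); save(f,"wr1.png")
d=outline_of("wrist","sample_pot"); print([(round(a["confidence"],2),a["point"]) for a in d])
K=f["camera_matrix"];T=np.linalg.inv(f["world_to_cam"])
for a in d:   # cap top centre at z=.084
    x=(np.array(a["point"])-K[:2,2])/[K[0,0],K[1,1]]; r=np.hypot(*x); ray=T[:3,:3]@np.r_[x/r*np.sin(r),np.cos(r)]
    print(np.round(T[:3,3]+ray*(.08-T[2,3])/ray[2],4))
E
```

```text
[ 27.63580799  19.97348917 -41.6244618   97.55872025  14.18342929
  67.85400173  19.6782752 ]
pot 0.0013738183373812683 0.0014132446460878554
[(0.84, [472.8, 132.6]), (0.75, [323.6, 208.6]), (0.69, [161.2, 107.8]), (0.47, [298.9, 308.4])]
[0.6353 0.1429 0.08  ]
[0.5812 0.0259 0.08  ]
[0.4324 0.0137 0.08  ]
[ 0.6189 -0.0588  0.08  ]
```

Call:
{"api": "handwheel", "payload": {"increments": [0.0005, 0.001, 0.01, 0, 0, 0, 0.014, 0, 0, 0, 0.014, 0, 0, 0, 0.008, 0, 0, 0, 0.002, 0, 0, 0, 0, 0, 0, 0, 0, 0]}}

```text
time: 5.1
position: [0.5854, 0.0256, 0.0701]
orientation: [180.0, 0.0, 127.6]
contact_force: [-0.1, 0.2, 1.0]
width: 0.065
grip_force: 0.0
```

Call:
{"api": "handwheel", "payload": {"increments": [0, 0, 0, 0, 0, 0, 0, 0, 0, 0, 0, 0, 0, 0, 0, 0, 0, 0, 0, 0, 0, 0, 0, 0], "finger_gap": 0.02}}

```text
time: 5.7
position: [0.5851, 0.0255, 0.0698]
orientation: [180.0, -0.0, 127.6]
contact_force: [0.4, -0.6, 0.8]
width: 0.0253
grip_force: 0.0
```

```bash
python3 - <<'E'
from h import *
print(sense()['width'],sense()['grip_force'])
f=grab_frame("side"); a=f["image"][130:260,240:400,::-1]; w=grab_frame("wrist")["image"][100:400,150:500,::-1]
cv2.imwrite("pics/miss.png",np.hstack([cv2.resize(a,(390,317),interpolation=2),cv2.resize(w,(390,317))]))
E
```

```text
0.025339940876536005 0.0
```

View pics/miss.png

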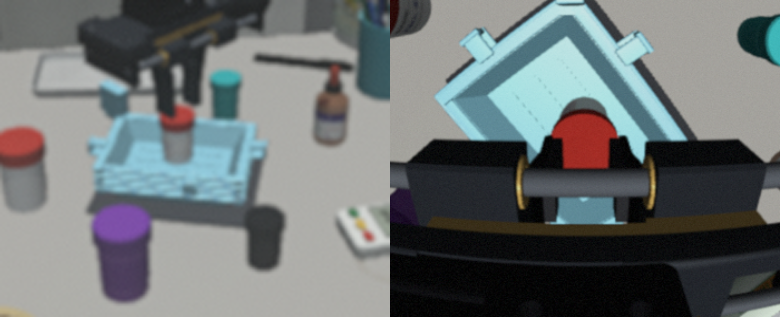

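The side crop shows the fingers behind the cap, and in the wrist view the cap is at (585,140), ahead of the pads along the pad width. I'll open and re-measure.

Call:
{"api": "handwheel", "payload": {"increments": [0, 0, 0, 0, 0, 0, 0, 0, 0, 0, 0, 0, 0, 0, 0, 0, 0, 0, -0.014, 0, 0, 0, -0.018, 0, 0, 0, -0.018, 0, 0, 0, 0, 0, 0, 0, 0, 0], "finger_gap": 0.07}}

```text
time: 6.7
position: [0.5854, 0.0254, 0.1204]
orientation: [180.0, 0.1, 127.6]
contact_force: [-0.0, 0.4, -0.6]
width: 0.0697
grip_force: 0.0
```

```bash
python3 - <<'E'
from h import *
s=sense()
for c in ("side","top"):
    f=grab_frame(c); W=cloud(f); I=f["image"].astype(int)
    m=(I[...,0]>2*I[...,1])&(I[...,0]>90)&(abs(W[...,0]-.585)<.07)&(abs(W[...,1]-.02)<.07)&(W[...,2]>.06)
    q=W[m]; 
    if len(q): print(c,len(q),np.round(np.percentile(q,[3,50,97],axis=0),4),cv2.minEnclosingCircle(q[q[:,2]>.079][:,:2].astype(np.float32)) )
f=grab_frame("wrist"); I=f["image"].astype(int); m=((I[...,0]>2*I[...,1])&(I[...,0]>60)).astype(np.uint8)
k,l,st,ce=cv2.connectedComponentsWithStats(m)
K=f["camera_matrix"];T=np.linalg.inv(f["world_to_cam"]); print(K[0],np.round(T,3))
g=[cv2.resize(f["image"][:,:,::-1],(640,400))]; cv2.imwrite("pics/wr2.png",g[0])
for i in range(1,k):
    if st[i][4]>200:
        x=(ce[i]-K[:2,2])/[K[0,0],K[1,1]]; r=np.hypot(*x); ray=T[:3,:3]@np.r_[x/r*np.sin(r),np.cos(r)]
        print(st[i],ce[i],np.round(T[:3,3]+ray*(.084-T[2,3])/ray[2],4))
p=s["position"]-[0,0,0]
for z in (0,-.019+.008,.011):  # project tcp & tips
    R=cv2.Rodrigues(np.zeros(3))[0]; P=f["world_to_cam"]@np.r_[p[:2],p[2]-z,1]; r=np.hypot(P[0],P[1]); th=np.arctan2(r,P[2]); print(z,K[:2,2]+P[:2]/r*th*[K[0,0],K[1,1]])
E
```

```text
side 71 [[0.5691 0.0076 0.0804]
 [0.5822 0.018  0.0834]
 [0.5957 0.0345 0.0851]] ((0.5826804637908936, 0.020607640966773033), 0.015317525714635849)
top 1905 [[ 0.5183 -0.0241  0.5508]
 [ 0.5631  0.0178  0.5699]
 [ 0.6138  0.0679  0.5893]] ((0.5661244988441467, 0.020731966942548752), 0.06777911633253098)
[309.70691629   0.         325.36789189] [[ 0.792  0.589  0.161  0.541]
 [ 0.611 -0.763 -0.21   0.082]
 [-0.001  0.265 -0.964  0.302]
 [ 0.     0.     0.     1.   ]]
[  0   0  42  70 978] [14.62269939 26.65132924] [ 0.1895 -0.0184  0.084 ]
[ 128   77   53   63 2669] [154.16747846 107.97452229] [0.4281 0.0113 0.084 ]
[ 301  187   48   48 1847] [324.74336762 210.62425555] [0.5823 0.0271 0.084 ]
0 [326.91142005 232.87230137]
-0.011 [326.98121547 239.64335522]
0.011 [326.84824093 226.77474181]
```

View pics/wr2.png

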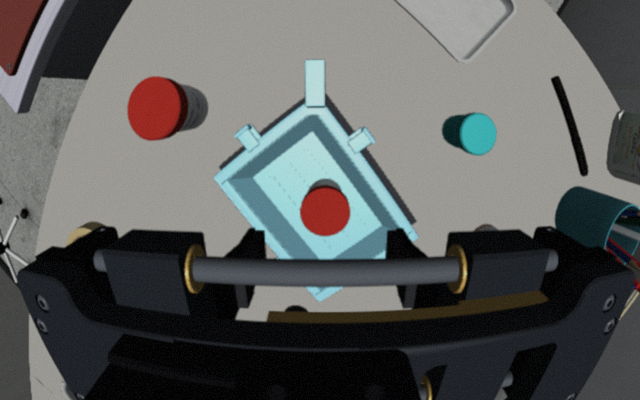

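The wrist view shows the pot still upright in the tray at (325,210), with the finger ends at (262,232) and (390,232). I'll check where the fingertips really are in the side depth.

```bash
python3 - <<'E'
from h import *
s=sense(); f=grab_frame("side"); W=cloud(f); I=f["image"].astype(int)
y=np.radians(s['orientation'][2]); d=W-s["position"]
X=d[...,0]*np.cos(y)+d[...,1]*np.sin(y); Y=d[...,0]*np.sin(y)-d[...,1]*np.cos(y); Z=-d[...,2]
m=(I.max(-1)<70)&(abs(X)<.04)&(abs(Y)<.07)&(Z<.03)&(Z>-.03)
for sg in(-1,1):
    q=m&(Y*sg>0); 
    if q.sum(): print(sg,q.sum(),[np.round(np.percentile(a[q],[2,10,50,90,98]),4) for a in(X,Y,Z)])
T=f["world_to_cam"];K=f["camera_matrix"]
for z in(0,.011):
    P=T@np.r_[s["position"]-[0,0,z],1]; print((K@P[:3]/P[2])[:2])
a=f["image"][110:230,250:400,::-1]; cv2.imwrite("pics/tips.png",cv2.resize(a,(750,600),interpolation=2))
E
```

```text
-1 17 [array([-0.0114, -0.0106, -0.0036,  0.0057,  0.0076]), array([-0.0451, -0.0445, -0.0433, -0.0428, -0.0426]), array([-0.0295, -0.0286, -0.0262, -0.0229, -0.0223])]
1 17 [array([-0.0119, -0.0105, -0.0027,  0.0023,  0.0035]), array([0.0334, 0.0337, 0.0358, 0.0371, 0.0393]), array([-0.0298, -0.0289, -0.0265, -0.0226, -0.0214])]
[312.72401159 163.16870431]
[312.81349835 167.10914759]
```

View pics/tips.png

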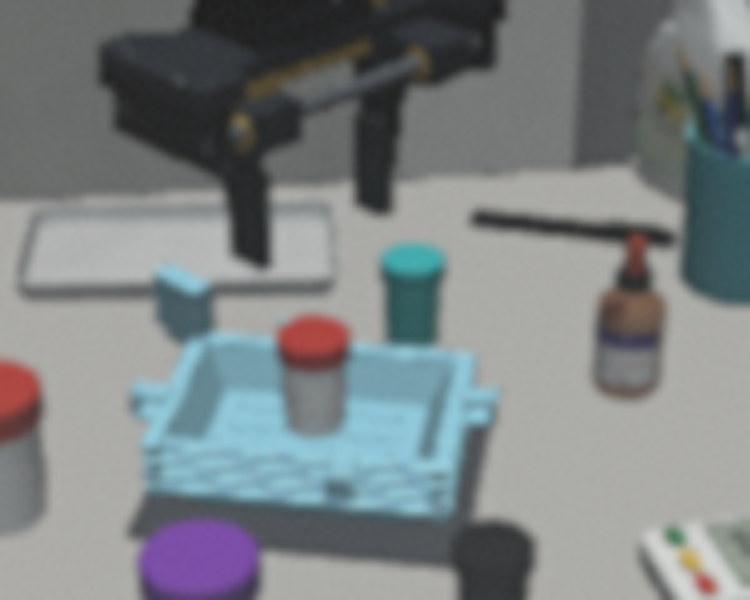

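The tips show at crop (252,262) and (375,208), about 32 mm higher than the reported TCP implies, and the depth agrees (Z ≈ -21 mm). The first close therefore passed above the cap, so I'll descend further while watching the force.

Call:
{"api": "handwheel", "payload": {"increments": [0.002, -0.0005, 0.015, 0, 0, 0, 0.02, 0, 0, 0, 0.02, 0, 0, 0, 0.015, 0, 0, 0, 0.008, 0, 0, 0, 0.006, 0, 0, 0, 0, 0, 0, 0, 0, 0]}}

```text
time: 7.7
position: [0.5839, 0.0269, 0.0363]
orientation: [180.0, 0.0, 127.6]
contact_force: [0.4, 0.2, -0.0]
width: 0.07
grip_force: 0.0
```

```bash
python3 - <<'E'
from h import *
s=sense(); f=grab_frame("side"); W=cloud(f); I=f["image"].astype(int)
y=np.radians(s['orientation'][2]); d=W-s["position"]
X=d[...,0]*np.cos(y)+d[...,1]*np.sin(y); Y=d[...,0]*np.sin(y)-d[...,1]*np.cos(y); Z=-d[...,2]
m=(I.max(-1)<70)&(abs(X)<.03)&(abs(Y)<.06)&(Z<.03)&(Z>-.06)
for sg in(-1,1):
    q=m&(Y*sg>0); 
    if q.sum(): print(sg,q.sum(),[np.round(np.percentile(a[q],[0,2,50,98,100]),4) for a in(X,Y,W[...,2])])
a=f["image"][130:220,265,::-1]; cv2.imwrite("pics/t2.png",cv2.resize(f["image"][130:220,255:365,::-1],None,fx=5,fy=5,interpolation=2))
E
```

```text
-1 74 [array([-0.0136, -0.0134, -0.0047,  0.0069,  0.0079]), array([-0.0488, -0.0483, -0.0445, -0.0417, -0.0414]), array([0.0595, 0.0602, 0.0788, 0.0956, 0.0958])]
1 84 [array([-0.0143, -0.0129, -0.0068,  0.0055,  0.0067]), array([0.0319, 0.0332, 0.0363, 0.0434, 0.0456]), array([0.058 , 0.0613, 0.0798, 0.0957, 0.0962])]
```

Call:
{"api": "handwheel", "payload": {"increments": [0, 0, 0, 0, 0, 0, 0, 0, 0, 0, 0, 0, 0, 0, 0, 0, 0, 0, 0, 0, 0, 0, 0, 0, 0, 0, 0, 0, 0, 0, 0, 0], "finger_gap": 0.02}}

```text
time: 8.55
position: [0.5835, 0.0268, 0.0358]
orientation: [180.0, -0.0, 127.6]
contact_force: [-1.2, -0.1, 0.6]
width: 0.0363
grip_force: 30.0
```

Call:
{"api": "handwheel", "payload": {"increments": [0, 0, -0.005, 0, 0, 0, -0.01, 0, 0, 0, -0.02, 0, 0, 0, -0.02, 0, 0, 0, -0.02, 0, 0, 0, -0.01, 0, 0, 0, 0, 0]}}

```text
time: 9.25
position: [0.5845, 0.0269, 0.1226]
orientation: [179.9, 0.1, 127.6]
contact_force: [0.1, -0.1, 0.1]
width: 0.0362
grip_force: 30.0
```

```bash
python3 - <<'E'
from h import *
print(sense()['qpos'])
f=grab_frame("side"); W=cloud(f); I=f["image"].astype(int)
m=(I[...,0]>2*I[...,1])&(I[...,0]>90)&(abs(W[...,0]-.585)<.05)&(abs(W[...,1]-.02)<.05)&(W[...,2]>.06)
print(np.round(np.percentile(W[m],[2,50,98],axis=0),4))
E
```

```text
[ 27.63265527  19.63122752 -41.90200166  97.41243524  14.03970405
  68.16041202  19.78150888]
[[0.5752 0.0053 0.1662]
 [0.587  0.0176 0.1705]
 [0.6002 0.0363 0.1793]]
```

Call:
{"api": "handwheel", "payload": {"increments": [0.011, 0.005, 0, 0, 0.022, 0.0095, 0, 0, 0.022, 0.0095, 0, 0, 0.022, 0.0095, 0, 0, 0.022, 0.0095, 0, 0, 0.022, 0.0095, 0, 0, 0.022, 0.0095, 0, 0, 0.022, 0.0095, 0, 0, 0.022, 0.0095, 0, 0, 0.022, 0.0095, 0, 0, 0.013, 0.005, 0, 0, 0, 0, 0.015, 0, 0, 0, 0.02, 0, 0, 0, 0.02, 0, 0, 0, 0.02, 0, 0, 0, 0.02, 0, 0, 0, 0, 0, 0, 0, 0, 0]}}

```text
time: 11.1
position: [0.5233, 0.2599, 0.0251]
orientation: [-179.9, -0.0, 127.6]
contact_force: [0.2, 0.3, 0.3]
width: 0.0361
grip_force: 30.0
```

```bash
python3 - <<'E'
from h import *
s=sense();print(s['qpos'])
f=grab_frame("side"); W=cloud(f); I=f["image"].astype(int)
p=s["position"]
m=(I[...,0]>1.8*I[...,1])&(I[...,0]>80)&(abs(W[...,0]-p[0])<.05)&(abs(W[...,1]-p[1])<.05)&(W[...,2]>.02)
print(m.sum(),np.round(np.percentile(W[m],[2,50,98],axis=0),4))
E
```

```text
[  5.02942003  27.20452751 -44.26688493 102.26148995  21.71393853
  59.50304259  -9.75272769]
57 [[0.5143 0.2387 0.0657]
 [0.5262 0.2472 0.0726]
 [0.5389 0.27   0.0785]]
```

Call:
{"api": "handwheel", "payload": {"increments": [0, 0, 0.01, 0, 0, 0, 0.005, 0, 0, 0, 0.003, 0, 0, 0, 0.001, 0, 0, 0, 0, 0, 0, 0, 0, 0]}}

```text
time: 11.75
position: [0.5237, 0.261, 0.007]
orientation: [180.0, 0.0, 127.6]
contact_force: [-0.4, 0.4, 0.5]
width: 0.0358
grip_force: 30.0
```

Call:
{"api": "handwheel", "payload": {"increments": [0, 0, 0, 0]}}

```text
time: 11.85
position: [0.5237, 0.261, 0.007]
orientation: [180.0, 0.0, 127.6]
contact_force: [-0.5, 1.1, -0.4]
width: 0.0363
grip_force: 30.0
```

Call:
{"api": "handwheel", "payload": {"increments": [0, 0, 0.0015, 0, 0, 0, 0, 0, 0, 0, 0, 0]}}

```text
time: 12.15
position: [0.5238, 0.261, 0.0057]
orientation: [180.0, 0.0, 127.6]
contact_force: [-0.8, -0.7, 4.9]
width: 0.036
grip_force: 30.0
```

Call:
{"api": "handwheel", "payload": {"increments": [0, 0, 0, 0, 0, 0, 0, 0, 0, 0, 0, 0, 0, 0, 0, 0, 0, 0, -0.006, 0, 0, 0, -0.012, 0, 0, 0, -0.02, 0, 0, 0, -0.02, 0, 0, 0, -0.02, 0, 0, 0, -0.02, 0, 0, 0, -0.02, 0, 0, 0, 0, 0, 0, 0, 0, 0], "finger_gap": 0.06}}

```text
time: 13.45
position: [0.5238, 0.261, 0.1241]
orientation: [179.9, 0.0, 127.6]
contact_force: [0.2, -0.5, -0.6]
width: 0.06
grip_force: 0.0
```

```bash
python3 - <<'E'
from h import *
s=sense()
for c in("side","top"):
    f=grab_frame(c); W=cloud(f); I=f["image"].astype(int)
    m=(I[...,0]>1.8*I[...,1])&(I[...,0]>80)&(abs(W[...,0]-.523)<.07)&(abs(W[...,1]-.26)<.07)&(W[...,2]<.09)
    if m.sum(): print(c,m.sum(),np.round(np.percentile(W[m],[2,50,98],axis=0),4))
    if c=="side":
        cv2.imwrite("pics/placed.png",cv2.resize(f["image"][100:230,220:400,::-1],None,fx=4,fy=4,interpolation=2))
# lug: side
f=grab_frame("side");W=cloud(f)
m=(abs(W[...,0]-.521)<.03)&(abs(W[...,1]-.095)<.03)&(W[...,2]>.062)&(W[...,2]<.09); print("lug",m.sum(),np.round(np.percentile(W[m],[2,50,98],axis=0),4))
E
```

```text
side 60 [[0.5077 0.2377 0.046 ]
 [0.5223 0.2503 0.0533]
 [0.5375 0.2684 0.0554]]
top 40 [[0.5207 0.2432 0.0482]
 [0.534  0.2556 0.0536]
 [0.5433 0.2723 0.0583]]
lug 104 [[0.5053 0.0787 0.0627]
 [0.5205 0.0883 0.0754]
 [0.5343 0.1077 0.0824]]
```

View pics/placed.png

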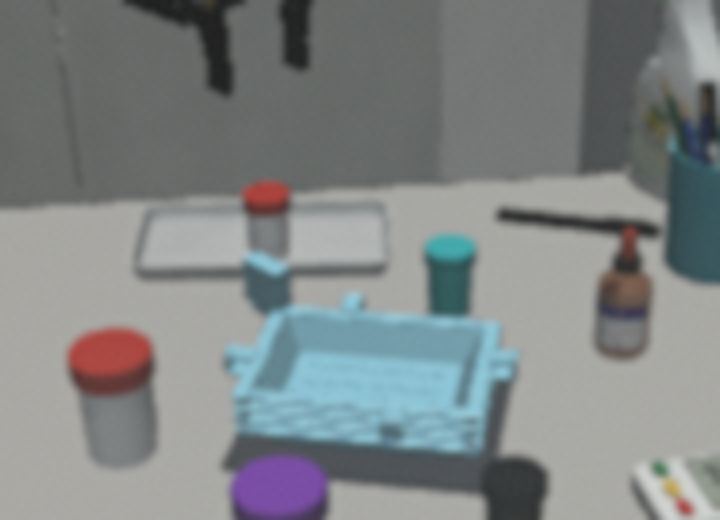

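The pot stands upright in the steel tray at (268,215), and the blue tray is empty with its lug at (268,280). I'll go to the lug.

Call:
{"api": "handwheel", "payload": {"increments": [-0.009, -0.0069, 0, -0.4, -0.02, -0.016, 0, -0.4, -0.02, -0.016, 0, 0, -0.02, -0.016, 0, 0, -0.02, -0.016, 0, 0, -0.02, -0.016, 0, 0, -0.013, -0.01, 0, 0, -0.007, -0.006, 0, 0, 0, 0, 0.01, 0, 0, 0, 0.015, 0, 0, 0, 0, 0, 0, 0, 0, 0], "finger_gap": 0.04}}

```text
time: 14.8
position: [0.522, 0.097, 0.0974]
orientation: [-179.9, -0.1, 128.5]
contact_force: [0.6, -0.1, 0.4]
width: 0.0401
grip_force: 0.0
```

```bash
python3 - <<'E'
from h import *
s=sense(); print(s["qpos"]); p=s["position"]; y=np.radians(s["orientation"][2])
d=np.array([.521,.096])-p[:2]; print(d@[np.cos(y),np.sin(y)],d@[np.sin(y),-np.cos(y)])
f=grab_frame("wrist"); K=f["camera_matrix"]
cv2.imwrite("pics/lug.png",f["image"][100:350,150:500,::-1])
for q in ([.521,.096,.082],[.521-.0133,.096+.0105,.082],[.521+.0133,.096-.0105,.082]):
    P=f["world_to_cam"]@np.r_[q,1]; r=np.hypot(P[0],P[1]); print(K[:2,2]+P[:2]/r*np.arctan2(r,P[2])*K[0,0]-[150,100])
E
```

```text
[ 24.31232982  15.19458995 -44.8680278  105.93376057  11.82356124
  63.74779149  13.69922986]
-0.00011588008418885333 -0.0014043491635670324
[173.81322446 123.57604053]
[167.98264715 100.18956516]
[179.3717708  145.75645696]
```

View pics/lug.png

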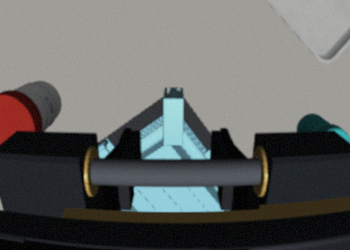

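The wrist crop shows the lug at (173,120), aligned and centred between fingers at columns 133 and 217. I'll descend and pinch.

Call:
{"api": "handwheel", "payload": {"increments": [0, -0.001, 0.015, 0, 0, 0, 0.02, 0, 0, 0, 0.015, 0, 0, 0, 0.008, 0, 0, 0, 0.004, 0, 0, 0, 0, 0]}}

```text
time: 15.45
position: [0.5219, 0.0954, 0.036]
orientation: [-180.0, -0.0, 128.4]
contact_force: [0.1, -0.0, -0.2]
width: 0.0399
grip_force: 0.0
```

Call:
{"api": "handwheel", "payload": {"increments": [0, 0, 0, 0, 0, 0, 0, 0, 0, 0, 0, 0, 0, 0, 0, 0, 0, 0, 0, 0, 0, 0, 0, 0], "finger_gap": 0.0}}

```text
time: 16.05
position: [0.5222, 0.0952, 0.0365]
orientation: [180.0, 0.0, 128.4]
contact_force: [-0.2, -0.2, 3.4]
width: 0.014
grip_force: 30.0
```

Call:
{"api": "handwheel", "payload": {"increments": [-0.0007, 0, -0.0049, 0, -0.0007, 0, -0.0048, 0, -0.0009, 0, -0.0048, 0, -0.001, 0, -0.0048, 0, 0, 0, 0, 0]}}

```text
time: 16.55
position: [0.5242, 0.0926, 0.0563]
orientation: [180.0, 0.0, 128.4]
contact_force: [-2.0, -0.8, -2.9]
width: 0.0137
grip_force: 30.0
```

```bash
cat > t.py <<'E'
from h import *
s=sense(); print(np.round(s["position"],4),np.round(s["contact_force"],1),s["width"])
for c in("side","top"):
    f=grab_frame(c); W=cloud(f); I=f["image"].astype(int); p=s["position"]
    m=(I[...,2]>I[...,0]+15)&(abs(W[...,0]-p[0]-.06)<.13)&(abs(W[...,1]-p[1]+.08)<.13)&(W[...,2]>.02)
    q=W[m]; u=np.array([.621,-.784]); t=(q[:,:2]-p[:2])@u
    print(c,len(q),[(round(a,3),np.round(np.percentile(q[(t>a-.01)&(t<a+.01)][:,2],[3,50,97]),4)) for a in np.arange(0,.2,.03) if ((t>a-.01)&(t<a+.01)).sum()>3])
cv2.imwrite("pics/t_side.png",cv2.resize(grab_frame("side")["image"][120:240,240:400,::-1],None,fx=4.5,fy=4.5,interpolation=2))
E
python3 t.py
```

```text
[0.5242 0.0926 0.0563] [-2.  -0.8 -2.9] 0.013729781563957493
side 2541 [(np.float64(0.0), array([0.053 , 0.0938, 0.1023])), (np.float64(0.03), array([0.0301, 0.0559, 0.0688])), (np.float64(0.06), array([0.0247, 0.0453, 0.0649])), (np.float64(0.09), array([0.026 , 0.0407, 0.0616])), (np.float64(0.12), array([0.0269, 0.0376, 0.059 ])), (np.float64(0.15), array([0.0259, 0.0473, 0.058 ])), (np.float64(0.18), array([0.0241, 0.0422, 0.0532]))]
top 1816 [(np.float64(0.03), array([0.0415, 0.0582, 0.1851])), (np.float64(0.06), array([0.0391, 0.0465, 0.0685])), (np.float64(0.09), array([0.0348, 0.0413, 0.0646])), (np.float64(0.12), array([0.0324, 0.0394, 0.0617])), (np.float64(0.15), array([0.0316, 0.05  , 0.06  ])), (np.float64(0.18), array([0.0442, 0.0514, 0.0581]))]
```

Call:
{"api": "handwheel", "payload": {"increments": [-0.0011, 0, -0.0047, 0, -0.0012, 0, -0.0047, 0, -0.0014, 0, -0.0047, 0, -0.0014, 0, -0.0047, 0, 0, 0, 0, 0]}}

```text
time: 17.2
position: [0.528, 0.0891, 0.0754]
orientation: [179.9, 0.0, 128.4]
contact_force: [0.6, 1.6, -2.4]
width: 0.0139
grip_force: 30.0
```

```bash
python3 t.py
```

```text
[0.528  0.0891 0.0754] [ 0.6  1.6 -2.4] 0.013929447878845532
side 2757 [(np.float64(0.0), array([0.0699, 0.1163, 0.1219])), (np.float64(0.03), array([0.0417, 0.0709, 0.0843])), (np.float64(0.06), array([0.021 , 0.0548, 0.0779])), (np.float64(0.09), array([0.0212, 0.0481, 0.0716])), (np.float64(0.12), array([0.0257, 0.0429, 0.0652])), (np.float64(0.15), array([0.0262, 0.0497, 0.0619])), (np.float64(0.18), array([0.0251, 0.0422, 0.0535]))]
top 1809 [(np.float64(0.03), array([0.0446, 0.0728, 0.2099])), (np.float64(0.06), array([0.0452, 0.0568, 0.0809])), (np.float64(0.09), array([0.0429, 0.0506, 0.0741])), (np.float64(0.12), array([0.0374, 0.0455, 0.0664])), (np.float64(0.15), array([0.0349, 0.0533, 0.0744])), (np.float64(0.18), array([0.0412, 0.0516, 0.0564]))]
```

Call:
{"api": "handwheel", "payload": {"increments": [-0.0016, 0, -0.0046, 0, -0.0017, 0, -0.0046, 0, 0, 0, 0, 0]}}

```text
time: 17.65
position: [0.5296, 0.0861, 0.0842]
orientation: [180.0, 0.0, 128.4]
contact_force: [0.5, 1.2, -2.7]
width: 0.0137
grip_force: 30.0
```

```bash
python3 t.py
```

```text
[0.5296 0.0861 0.0842] [ 0.5  1.2 -2.7] 0.013675320970241987
side 2869 [(np.float64(0.0), array([0.0947, 0.1256, 0.1344])), (np.float64(0.03), array([0.0285, 0.0758, 0.0918])), (np.float64(0.06), array([0.0208, 0.0602, 0.0839])), (np.float64(0.09), array([0.0215, 0.0518, 0.0756])), (np.float64(0.12), array([0.0219, 0.0442, 0.0679])), (np.float64(0.15), array([0.0264, 0.0502, 0.0756])), (np.float64(0.18), array([0.0252, 0.0424, 0.0533]))]
top 1779 [(np.float64(0.03), array([0.0444, 0.0833, 0.2199])), (np.float64(0.06), array([0.0441, 0.0622, 0.0859])), (np.float64(0.09), array([0.0471, 0.0537, 0.0774])), (np.float64(0.12), array([0.0394, 0.0489, 0.0691])), (np.float64(0.15), array([0.0378, 0.0559, 0.0771])), (np.float64(0.18), array([0.0433, 0.0506, 0.056 ]))]
```

View pics/t_side.png

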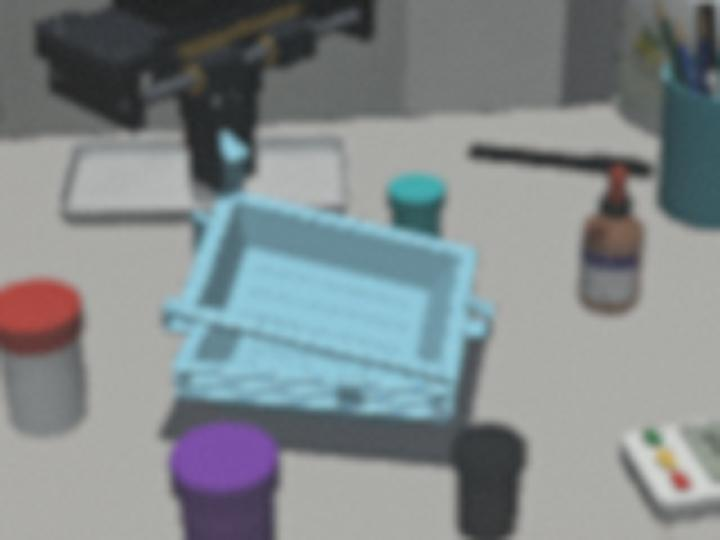

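The side crop shows the tray tilted about 0.25 rad, lug up and far corner (450,380) still down. I'll go slightly further, then lift off.

Call:
{"api": "handwheel", "payload": {"increments": [-0.0018, 0, -0.0045, 0, -0.002, 0, -0.0045, 0, 0, 0, 0, 0]}}

```text
time: 18.1
position: [0.532, 0.083, 0.0932]
orientation: [180.0, 0.0, 128.4]
contact_force: [0.1, 1.7, -2.4]
width: 0.0139
grip_force: 30.0
```

Call:
{"api": "handwheel", "payload": {"increments": [0, 0, -0.005, 0, 0, 0, -0.008, 0, 0, 0, -0.012, 0, 0, 0, 0, 0, 0, 0, 0, 0]}}

```text
time: 18.6
position: [0.5322, 0.083, 0.1183]
orientation: [179.9, 0.1, 128.4]
contact_force: [-0.2, 0.6, -0.8]
width: 0.014
grip_force: 30.0
```

```bash
python3 t.py
```

```text
[0.5322 0.083  0.1183] [-0.2  0.6 -0.8] 0.013954767169125372
side 3472 [(np.float64(0.0), array([0.0363, 0.133 , 0.1683])), (np.float64(0.03), array([0.0211, 0.0977, 0.1233])), (np.float64(0.06), array([0.0208, 0.0884, 0.1138])), (np.float64(0.09), array([0.0209, 0.0787, 0.1031])), (np.float64(0.12), array([0.0209, 0.0689, 0.0939])), (np.float64(0.15), array([0.0268, 0.0523, 0.0839])), (np.float64(0.18), array([0.0254, 0.041 , 0.0764]))]
top 1809 [(np.float64(0.03), array([0.0436, 0.1141, 0.2535])), (np.float64(0.06), array([0.0829, 0.0908, 0.1147])), (np.float64(0.09), array([0.0741, 0.0813, 0.1044])), (np.float64(0.12), array([0.0643, 0.0764, 0.0945])), (np.float64(0.15), array([0.0482, 0.0763, 0.085 ])), (np.float64(0.18), array([0.041 , 0.0741, 0.0752]))]
```

The tray is free (-0.8 N, about its weight) but hangs tilted by about 18°. The tool cannot tilt, so I'll set the far corner back on the stack and lower the lug part way, short of the tabs, to turn it nearly level in the pinch.

Call:
{"api": "handwheel", "payload": {"increments": [0, 0, 0.008, 0, 0, 0, 0.008, 0, 0, 0, 0.006, 0, 0, 0, 0.003, 0, 0.0022, 0, 0.005, 0, 0.0021, 0, 0.0055, 0, 0.002, 0, 0.0055, 0, 0.0018, 0, 0.0055, 0, 0.0016, 0, 0.0055, 0, 0.0014, 0, 0.005, 0, 0, 0, 0, 0]}}

```text
time: 19.85
position: [0.5244, 0.0918, 0.0598]
orientation: [-180.0, -0.0, 128.5]
contact_force: [-1.4, 1.5, 1.7]
width: 0.014
grip_force: 30.0
```

```bash
python3 t.py
```

```text
[0.5244 0.0918 0.0598] [-1.4  1.5  1.7] 0.013997120357740204
side 2593 [(np.float64(0.0), array([0.0528, 0.1006, 0.1051])), (np.float64(0.03), array([0.0382, 0.0611, 0.0718])), (np.float64(0.06), array([0.0219, 0.0469, 0.0684])), (np.float64(0.09), array([0.0217, 0.0429, 0.0652])), (np.float64(0.12), array([0.0262, 0.0407, 0.0618])), (np.float64(0.15), array([0.0264, 0.0465, 0.0586])), (np.float64(0.18), array([0.0244, 0.0425, 0.0557]))]
top 1818 [(np.float64(0.03), array([0.0448, 0.0608, 0.1952])), (np.float64(0.06), array([0.0423, 0.0498, 0.071 ])), (np.float64(0.09), array([0.0392, 0.0449, 0.0668])), (np.float64(0.12), array([0.0354, 0.042 , 0.0632])), (np.float64(0.15), array([0.0337, 0.0524, 0.062 ])), (np.float64(0.18), array([0.0484, 0.0544, 0.0606]))]
```

Call:
{"api": "handwheel", "payload": {"increments": [0, 0, -0.003, 0, 0, 0, -0.008, 0, 0, 0, -0.01, 0, 0, 0, -0.01, 0, 0, 0, 0, 0, 0, 0, 0, 0]}}

```text
time: 20.6
position: [0.525, 0.0917, 0.092]
orientation: [180.0, 0.0, 128.4]
contact_force: [-0.7, 0.0, -1.5]
width: 0.0138
grip_force: 30.0
```

```bash
python3 t.py
```

```text
[0.525  0.0917 0.092 ] [-0.7  0.  -1.5] 0.013811555252833646
side 3171 [(np.float64(0.0), array([0.1049, 0.1356, 0.1416])), (np.float64(0.03), array([0.022 , 0.0857, 0.1042])), (np.float64(0.06), array([0.0206, 0.0773, 0.0998])), (np.float64(0.09), array([0.0205, 0.0737, 0.0965])), (np.float64(0.12), array([0.0207, 0.07  , 0.0932])), (np.float64(0.15), array([0.0251, 0.0541, 0.0904])), (np.float64(0.18), array([0.026 , 0.043 , 0.0875]))]
top 1916 [(np.float64(0.03), array([0.043 , 0.0949, 0.2261])), (np.float64(0.06), array([0.0718, 0.0807, 0.1023])), (np.float64(0.09), array([0.0686, 0.0756, 0.0979])), (np.float64(0.12), array([0.0646, 0.0729, 0.0949])), (np.float64(0.15), array([0.0516, 0.0777, 0.0918])), (np.float64(0.18), array([0.043 , 0.0852, 0.0909]))]
```

Call:
{"api": "handwheel", "payload": {"increments": [0, 0, -0.006, 0, 0, 0, -0.013, 0, 0, 0, -0.02, 0, 0, 0, -0.02, 0, 0, 0, -0.02, 0, 0, 0, -0.02, 0, 0, 0, -0.012, 0, 0, 0, -0.006, 0, 0, 0, 0, 0]}}

```text
time: 21.65
position: [0.525, 0.0918, 0.2092]
orientation: [180.0, 0.0, 128.4]
contact_force: [0.0, -0.2, -0.6]
width: 0.0138
grip_force: 30.0
```

```bash
python3 - <<'E'
import numpy as np
for c in("top","side"):
    W=np.load(f"/tmp/{c}.npz")["W"]
    m=(W[...,2]>.06)&(W[...,2]<.6)&(W[...,1]<-.25)&(W[...,1]>-.75)&(W[...,0]>.3)&(W[...,0]<1)
    q=W[m]; print(c,len(q),np.round(np.percentile(q,[0,1,50,100],axis=0),3) if len(q) else "")
    for a in np.arange(.5,1,.05):
        k=q[(q[:,0]>a)&(q[:,0]<a+.05)]
        if len(k)>4: print(round(a,2),len(k),np.round(k.min(0),2),np.round(k.max(0),2))
E
```

```text
top 5601 [[ 0.3   -0.75   0.06 ]
 [ 0.301 -0.747  0.063]
 [ 0.864 -0.613  0.207]
 [ 0.993 -0.25   0.6  ]]
0.65 302 [ 0.66 -0.5   0.25] [ 0.7  -0.47  0.36]
0.7 317 [ 0.7  -0.5   0.31] [ 0.75 -0.46  0.39]
0.75 300 [ 0.75 -0.49  0.36] [ 0.8  -0.45  0.39]
0.8 716 [ 0.8  -0.75  0.08] [ 0.85 -0.44  0.39]
0.85 1439 [ 0.85 -0.75  0.06] [ 0.9  -0.25  0.36]
0.9 1123 [ 0.9  -0.75  0.06] [ 0.95 -0.25  0.28]
0.95 723 [ 0.95 -0.75  0.06] [ 0.99 -0.61  0.28]
side 14053 [[ 0.661 -0.508  0.06 ]
 [ 0.664 -0.505  0.064]
 [ 0.849 -0.471  0.292]
 [ 0.924 -0.25   0.39 ]]
0.65 2611 [ 0.66 -0.5   0.25] [ 0.7  -0.47  0.36]
0.7 1983 [ 0.7  -0.5   0.31] [ 0.75 -0.47  0.38]
0.75 1279 [ 0.75 -0.49  0.35] [ 0.8  -0.46  0.39]
0.8 1187 [ 0.8  -0.48  0.32] [ 0.85 -0.44  0.39]
0.85 6663 [ 0.85 -0.51  0.06] [ 0.9  -0.25  0.36]
0.9 330 [ 0.9  -0.28  0.06] [ 0.92 -0.25  0.17]
```

Call:
{"api": "handwheel", "payload": {"increments": [-0.0034, -0.0036, 0, 0, -0.0068, -0.0073, 0, 0, -0.0103, -0.011, 0, 0, -0.0137, -0.0146, 0, 0, -0.0137, -0.0146, 0, 0, -0.0137, -0.0146, 0, 0, -0.0137, -0.0146, 0, 0, -0.0137, -0.0146, 0, 0, -0.0137, -0.0146, 0, 0, -0.0137, -0.0146, 0, 0, -0.0137, -0.0146, 0, 0, -0.0137, -0.0146, 0, 0, -0.0137, -0.0146, 0, 0, -0.0137, -0.0146, 0, 0, -0.0137, -0.0146, 0, 0, -0.0137, -0.0146, 0, 0, -0.0137, -0.0146, 0, 0, -0.0137, -0.0146, 0, 0, -0.0137, -0.0146, 0, 0, -0.0137, -0.0146, 0, 0]}}

```text
time: 23.65
position: [0.4694, -0.2761, 0.2077]
orientation: [-180.0, -0.1, 128.4]
contact_force: [0.4, -0.8, -1.4]
width: 0.0139
grip_force: 30.0
```

Call:
{"api": "handwheel", "payload": {"increments": [-0.0137, -0.0146, 0, 0, -0.0137, -0.0146, 0, 0, -0.0137, -0.0146, 0, 0, -0.012, -0.013, 0, 0, -0.008, -0.009, 0, 0, -0.0034, -0.0036, 0.004, 0, 0, 0, 0.01, 0, 0, 0, 0.01, 0, 0, 0, 0.01, 0, 0, 0, 0.006, 0, 0, 0, 0, 0, 0, 0, 0, 0]}}

```text
time: 24.85
position: [0.4565, -0.3681, 0.1686]
orientation: [180.0, 0.0, 128.5]
contact_force: [0.4, 0.3, -0.8]
width: 0.0139
grip_force: 30.0
```

```bash
python3 t.py; python3 -c "
from h import *;print(sense()['qpos'])"
```

```text
[ 0.4565 -0.3681  0.1686] [ 0.4  0.3 -0.8] 0.013902825632790194
side 9029 [(np.float64(0.0), array([0.1807, 0.2122, 0.2331])), (np.float64(0.03), array([0.156 , 0.1749, 0.2814])), (np.float64(0.06), array([0.1516, 0.1588, 0.1766])), (np.float64(0.09), array([0.1485, 0.151 , 0.173 ])), (np.float64(0.12), array([0.145 , 0.1477, 0.1696])), (np.float64(0.15), array([0.1427, 0.1627, 0.1667])), (np.float64(0.18), array([0.1584, 0.1619, 0.1638]))]
top 1145 [(np.float64(0.03), array([0.1791, 0.3009, 0.5393])), (np.float64(0.06), array([0.1522, 0.1754, 0.1797])), (np.float64(0.09), array([0.1479, 0.1521, 0.1749])), (np.float64(0.12), array([0.1445, 0.1492, 0.1708])), (np.float64(0.15), array([0.1429, 0.1578, 0.169 ])), (np.float64(0.18), array([0.1585, 0.1625, 0.166 ]))]
[ 55.9678541   14.7691657  -25.32462948  94.53834871   6.58287246
  72.11961775  67.79073815]
```

Call:
{"api": "handwheel", "payload": {"increments": [0, 0, 0, 0, 0, 0, 0, 0, 0, 0, 0, 0, 0, 0, 0, 0, 0, 0, 0, 0]}}

```text
time: 25.5
position: [0.4564, -0.3683, 0.1686]
orientation: [180.0, 0.0, 128.4]
contact_force: [0.5, 0.1, -0.8]
width: 0.0139
grip_force: 30.0
```

```bash
python3 -c "
from h import *
save(grab_frame('side'),'fin.png')"
```

```text
(no output)
```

View pics/fin.png

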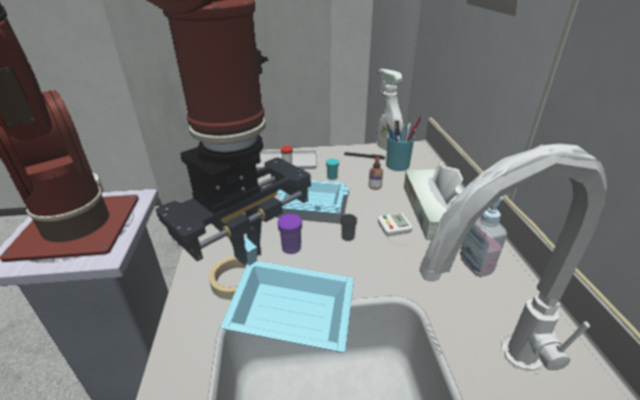

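The tray at (292,303) is held nearly level over the sink. The pot stands in the steel tray at (287,153), and the timer, bottle and tape have not moved.

```bash
python3 -c "
from bench import sign_off;print(sign_off())"
```

```text
the job is handed in; nothing more can be done
None
```

The job is handed in at about 25.5 s: the red-capped pot stands upright in the steel tray, and the top blue tray, peeled lug corner first, is held still over the sink, tilted about 6° and clear above the worktop (to level it, I briefly rested its far corner back on the stack before carrying it out).

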